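# Unhitch the engraving arm and hold it up

## Robot

A 7-joint arm with a two-finger parallel gripper is mounted at the origin on the work surface. World frame = base frame: x ahead of the robot, y to its left, z up, the work surface at z = 0. Lengths are in m, angles in rad, forces in N, time in s.
With the tool pointing down it reaches from about 0.4 to 0.875 m from the base axis. Payload 19.3 kg.
Tool frame: the origin (TCP) lies midway between the tips of the shut fingers; the grasp point (between the pads) lies 19 mm behind it; x points along the fingers, y is the direction in which the jaws open and shut, and the axes are right-handed (so a half turn about x gives the same grasp; the last joint's range is limited). The gripper opens to 85 mm and grips with 20 to 120 N. Pads are 22 mm wide; open, the fingers measure 114 mm over their backs; the gripper's body (76 mm by 85 mm) begins 54 mm behind the grasp point. The pads swing forward as they close: fully open they stand 13 mm farther back than shut.
Start: joints at [-1.242, 0.521, -0.036, 1.599, 0.021, 1.021, -0.113], TCP at [0.243, 0.576, 0.231] pointing down, gripper open.
Joint ranges: [-2.91, 2.91], [-0.3, 2.13], [-1.5, 1.42], [0.17, 2.43], [-1.26, 4.41], [0.16, 1.93], [-2.52, 2.52]. Speed limits (rad/s): [1.89, 1.89, 2.39, 2.39, 3.01, 3.01, 3.01].

## Interface

Orientations are given as [roll, pitch, yaw] about the fixed x, y, z axes, in that order (R = Rz(yaw) Ry(pitch) Rx(roll)).
In Python, from workcell import telemetry, vision, workorder gives the robot as it stands. The module is installed in compiled form; this text tells all that it offers.
- The arm moves only by the tool play_rows, never from a script. Its argument "deltas" is a list of rows, each a list of 7 numbers: the shift along the world's x, y, z in mm, then the turn, a rotation vector about the world's x, y, z in degrees, then the finger opening in mm, from 0 to 85.4. In form: [[x, y, z, wx, wy, wz, jaw], ...]. A call has 1 to 8 rows; each row shifts and turns the commanded pose from where the row before left it; what a row does not reach is not made up. A row lasts 1/8 s, in which the tool goes at most 62.5 mm and 10.7 degrees, less where a joint would pass 70% of its speed; a pose out of reach is approached as far as the arm can. A call with a gripper value outside its range is refused whole. The fingers move at their own pace and stop on an object; "grip_force" is the grip in N (left out, the last holds). Time passes only in rows, so rows that do not move let the fingers close. It gives the time, the measured TCP pose, the force and the opening at its end, in the units of the state.
- telemetry.observe(): the state, without advancing time (a new reading comes with each control period).
- vision.grab_frame(name): name is "side" or "top"; returns the picture (384x512x3 uint8, red, green, blue); there is no depth.
- vision.camera_info(name): a dict with "mtx" (3x3 intrinsics, pixels), "rvec" (rotation vector, rad) and "tvec" (3), from world to camera coordinates, as OpenCV has them. Camera axes: x right, y down, z forward; pixel columns grow to the right and rows downward; lengths in m; the calibration is good to about 2 mm. A picture is of the moment at which its call begins. camera_info takes no time and is no camera call.
- workorder.job_done(): hands the job in, once; it reports no verdict.
The state is a dict: "clock": time; "qpos": joint angles; "qd": joint speeds; "joint_efforts": joint torques, N m; "position": TCP position; "tool_rot": TCP orientation; "force": force on the tool from outside, world axes, zero at the start; "moment": the same for the moment, N m; "grip_width": finger opening in m.
Only numpy, scipy, OpenCV 4.12 (cv2) and the standard library are available. Lean on these libraries where they do the work, as an engineer would, in place of code of your own. Each camera call takes 0.05 s, during which the arm holds its last target. There are 200 camera calls.

## Task

On the engraving machine, swing the cardboard dust flap all the way back, then pull the hitch latch sideways against its spring, lift the arm's coupler off its ball and raise it about 80 mm, so that the work under the arm can be changed. Finish while still holding the arm up there in the gripper, hanging clear of everything else, and leave the jar, the brush and the stepped block on the base plate where they are.

Things in the scene. Friction and masses are not known exactly. Their poses are not given: they have to be found in the camera images.
- machine: Engraving machine, fixed, at a new place and yaw each time. Origin on the table surface, z up; its axes are the machine frame used below (mm). Steel base plate 420 x 420, centre (40, 0), top z=15. A 24 wide, 18 thick aluminium arm runs along -x from its hinge (200, 0, 70) to the coupler at x=-60; on it at x=80 a black motor 44 across, top z=141. Link bar along x at y=-165, top z=61.
- ball (a point): Centre of the steel ball, 28 across, fixed on the base plate: (-60, 0, 56) in the machine frame. The arm's dark coupler, 46 x 44, top z=80, sits over it and comes off upwards.
- guard (a point): Carton dust guard, fixed: this point is the middle of its back wall's top edge, (-60, -87, 153) in the machine frame. Back wall from x=-130 to 10 at y=-87; near wall at x=-132 from y=-87 to 58; both 4 thick and up to z=153. Open on the machine's +y and +x sides; the flap is its roof.
- flap (a joint): Cardboard flap over the hitch, rad: 0 = closed, level; starts 0 to 0.3; grows as its free edge swings up and over to the machine's -y; upright 1.57; stop 2.1. Flap 144 (x) by 150 (y) by 4 thick, 0.1 kg. Hinge line along machine x at y=-85, z=154 (flap's underside), x -132 to 12. Its stiff hinge holds it wherever it is left; about 2 N at the free edge swings it.
- flap_grip (a point): Point in the wooden grip block on the flap's outer face. Block 30 (along hinge line) by 12 by 38 tall; the point is 8 below its top, 135 from the hinge line along the flap and 30 above the flap's underside. Flap closed: (-60, 50, 184) in the machine frame. Axes turn with the flap: x along the hinge line, y to the free edge (15 beyond the point), z outwards.
- latch (a joint): Hitch latch on the coupler, carried by the arm, m: 0 = home, locked; grows as it is pulled to the machine's +y; stop 0.018. Its prongs under the ball keep the arm down until it is pulled at least 0.011. A spring pushes it home (3.3 N at the start, 9 N at the stop), so keep it pulled while lifting over the ball (first 30 mm).
- latch_tab (a point): Point in the latch's upright steel tab, by which the latch is pulled and the arm can be lifted too. Tab 24 (machine x) by 10 (machine y), 44 tall above the slide plate (26 by 57, top z=86); the point is on its centre line, 16 below its top, 28 above the plate. Arm down, latch home: (-60, 0, 114) in the machine frame.
- tongue: The hinged engraving arm. Origin in its coupler above the ball's centre: (-60, 0, 70) in the machine frame when down on the ball; axes as the machine's when down. It swings up about an axis along machine y through (200, 0, 70), 260 from the origin, to 0.8 rad; 80 mm of rise is 0.31 rad. It weighs 0.35 to 0.65 kg, some 2.5 to 5 N at the latch tab, and falls back if let go.
- oil_jar: Small amber jar, 44 across, 70 high, standing on the base plate at the machine's +y side. Origin: centre of its underside. Bystander.
- chip_brush: Brush, about 160 long, lying on the base plate at the machine's +y edge. Bystander.
- step_block: Dark stepped steel block, 40 x 30 x 24, on the base plate near the robot on the +y side. Origin: centre of its underside. Bystander.

How it is judged:
By the outcome, as a careful person would: the job done as asked, in the order asked, and still so for the second after the job is handed in, while the arm keeps its last pose, push and grip.
It also fails if it takes over 54 s, if anything falls off the work surface, if the arm or the gripper's body presses on something with over 40 N, if the wrist force passes 120 N, or if a joint passes its speed limit or range.

## Working session

There is one attempt and no reset: what is moved stays moved. The work goes in short steps, Python scripts to look and compute and a tool call to move; the robot and the scene stay as the last step left them, time stands still between calls to the robot, and variables do not carry over. Pictures are saved under pics/ and viewed, about 8 in all and at most 12, crops included, and the job is handed in when it is done.

Besides the shell and the picture viewer there is one more tool, called by a JSON object that holds its "name" and its "arguments", one argument or row to a line. play_rows: Moves the arm, as the interface text tells. Its arguments: {"type":"object","properties":{"deltas":{"type":"array","items":{"type":"array","items":{"type":"number"}}},"grip_force":{"type":"number"}},"required":["deltas"]}

```bash
mkdir -p pics
python3 - <<'E'
from workcell import telemetry, vision
import cv2,numpy as np
for n in("side","top"):
    im=vision.grab_frame(n); cv2.imwrite(f"pics/{n}0.png",cv2.resize(im[:,:,::-1],(800,600),interpolation=cv2.INTER_CUBIC))
    cv2.imwrite(f"pics/{n}0raw.png",im[:,:,::-1])
    c=vision.camera_info(n); R=cv2.Rodrigues(np.array(c["rvec"]))[0]; print(n,c["mtx"],(-R.T@np.array(c["tvec"]).ravel()),R)
print(telemetry.observe())
E
```

```text
side [[457.65997219   0.         256.79976445]
 [  0.         457.65997219 188.05711719]
 [  0.           0.           1.        ]] [ 0.82896837 -0.40310354  0.69589392] [[ 0.88551714  0.46440583  0.01366062]
 [ 0.33537853 -0.61859047 -0.71053999]
 [-0.32152859  0.63377682 -0.70352421]]
top [[490.02577453   0.         254.10691063]
 [  0.         490.02577453 191.07291738]
 [  0.           0.           1.        ]] [0.37431551 0.11060396 1.07015334] [[-0.02518631 -0.9996764   0.00356929]
 [-0.97536205  0.02379064 -0.21932368]
 [ 0.21916779 -0.0090053  -0.97564562]]
{'clock': 0.1, 'qpos': array([-1.24218417,  0.5219336 , -0.03634955,  1.59992803,  0.02118893,
        1.02110143, -0.11279978]), 'qd': array([ 0.00098544, -0.00107826,  0.00073714,  0.00048177, -0.00139851,
       -0.00069807, -0.00034954]), 'joint_efforts': array([ 4.46558202e-03, -9.28470612e+01,  1.98390998e+00, -3.70514989e+01,
        1.81427045e-02,  5.40421810e-03,  5.76151342e-05]), 'position': array([0.24260503, 0.57567685, 0.23080422]), 'tool_rot': array([-1.52207323,  1.56981024, -1.92088317]), 'force': array([-0.10614112,  0.064977  ,  0.80954961]), 'moment': array([-0.00581636,  0.04413029, -0.00320251]), 'grip_width': 0.08528851112995595}
```

View pics/side0.png

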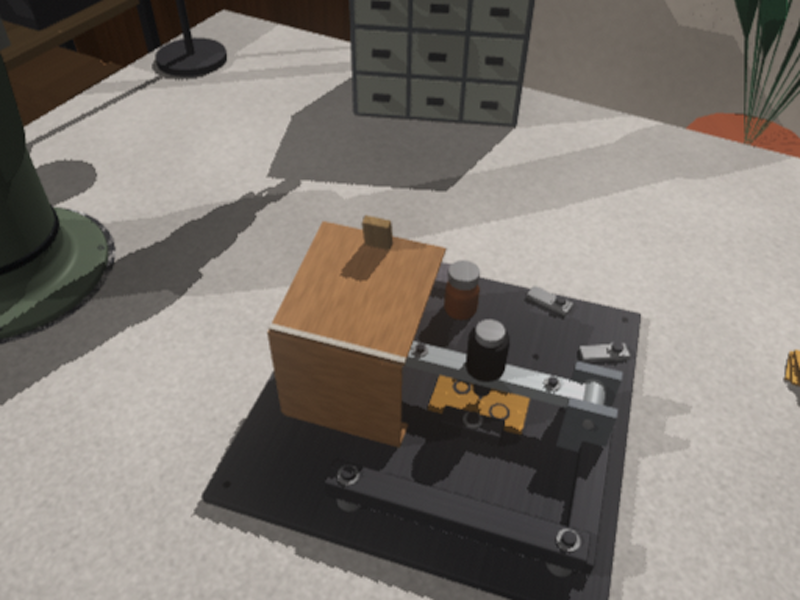

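View pics/top0.png

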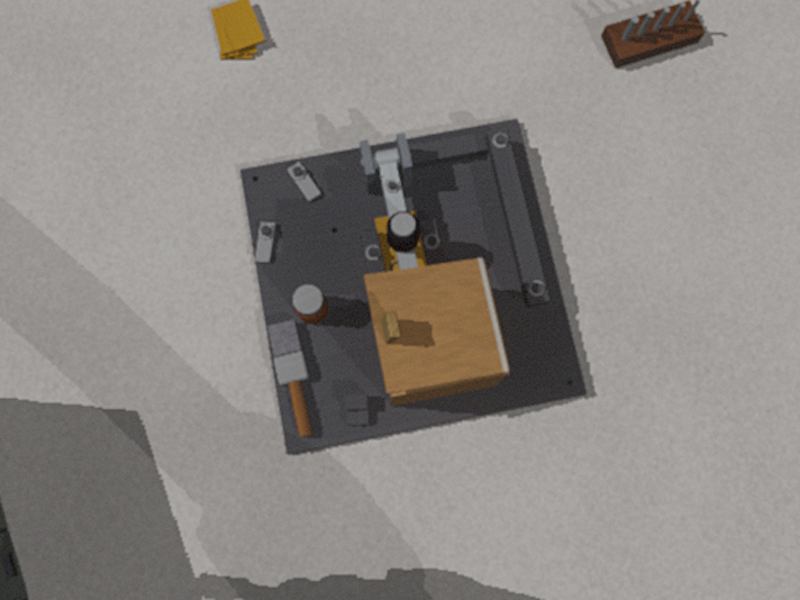

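The side view shows the plate corners at (640,313) and (205,500), the motor top at (491,333), and the closed flap with its grip block at (378,232). In the top view the plate corners are (242,170), (519,120), (590,395) and (290,453), and the motor top is (403,223). I'll fit the pose and the flap angle from both views.

```bash
cat > h.py <<'E'
import numpy as np,cv2
from workcell import vision
from scipy.optimize import least_squares
C={n:vision.camera_info(n) for n in("side","top")}
def proj(n,p):
    c=C[n]; return cv2.projectPoints(np.array(p,float).reshape(-1,3),np.array(c["rvec"],float),np.array(c["tvec"],float),np.array(c["mtx"],float),None)[0].reshape(-1,2)/.64
def m2w(P,m): # machine mm -> world m
    c,s=np.cos(P[2]),np.sin(P[2]); m=np.atleast_2d(np.array(m,float))/1000
    return np.c_[P[0]+c*m[:,0]-s*m[:,1],P[1]+s*m[:,0]+c*m[:,1],m[:,2]]
def fl(a,x,v,w): # flap coords: v from hinge, w above underside
    return [x,-85+v*np.cos(a)-w*np.sin(a),154+v*np.sin(a)+w*np.cos(a)]
E
cat > fit.py <<'E'
from h import *
ob=[("top",(250,210,15),(242,170)),("top",(250,-210,15),(519,120)),("top",(-170,-210,15),(588,394)),("top",(-170,210,15),(290,452)),
("side",(250,210,15),(640,313)),("side",(-170,-210,15),(205,499)),("top",(80,0,141),(403,223)),("side",(80,0,141),(491,333))]
fo=[("top",(12,150,4),(365,275)),("top",(-132,150,4),(386,393)),("side",(-132,150,4),(323,223)),("side",(12,150,4),(445,247)),("side",(-60,135,38),(378,219))]
def r(q):
    o=[]
    for n,m,u in ob:o+=list(proj(n,m2w(q,m))[0]-u)
    for n,m,u in fo:o+=list(proj(n,m2w(q,fl(q[3],*m)))[0]-u)
    return np.array(o)
s=least_squares(r,[.55,0,0.2,.1],loss="soft_l1");print(s.x);print(r(s.x).reshape(-1,2).round(1))
P=s.x;np.save("P.npy",P)
for n,m in dict(ball=(-60,0,56),tab=(-60,0,114),grip=fl(P[3],-60,135,30),hinge=(-60,-85,154),jar=(0,0,0)).items():print(n,m,m2w(P,m))
E
python3 fit.py
python3 - <<'E'
import cv2
a=cv2.imread('pics/side0raw.png')[130:250,160:340];b=cv2.imread('pics/top0raw.png')[150:270,170:350]
cv2.imwrite('pics/c1.png',cv2.resize(cv2.vconcat([a,b]),None,fx=2.5,fy=2.5,interpolation=cv2.INTER_CUBIC))
E
```

```text
[0.60361935 0.07787687 0.1715612  0.17849065]
[[-2.8 -2.5]
 [-1.2 -3.7]
 [-0.2 -1.1]
 [-3.7  1.8]
 [ 0.5  1.1]
 [-5.8 -2.3]
 [ 0.3 -0.8]
 [-1.8 -1.9]
 [-0.9 -1.5]
 [ 1.4 -0.9]
 [-1.4 -0.7]
 [-0.3  2.3]
 [-2.5  6.2]]
ball (-60, 0, 56) [[0.54450018 0.06763362 0.056     ]]
tab (-60, 0, 114) [[0.54450018 0.06763362 0.114     ]]
grip [-60, np.float64(42.52889472602054), np.float64(207.49187798123722)] [[0.53723961 0.10953816 0.20749188]]
hinge (-60, -85, 154) [[ 0.55901145 -0.01611854  0.154     ]]
jar (0, 0, 0) [[0.60361935 0.07787687 0.        ]]
```

View pics/c1.png

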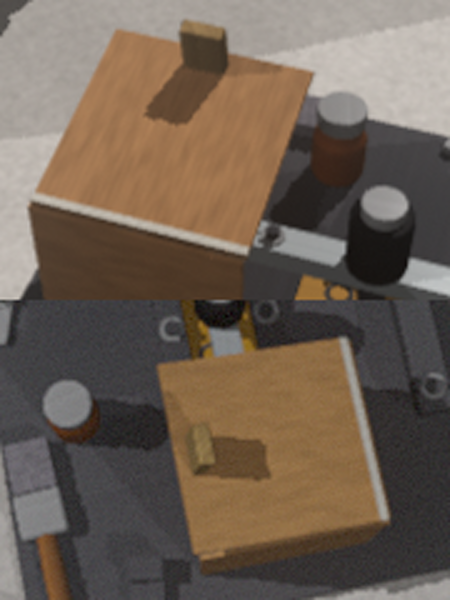

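```bash
sed -i 's/(378,219)/(377.5,222.5)/' fit.py; python3 fit.py | grep -v '^ \[\|^\[\['
python3 - <<'E'
from h import *
from workcell import telemetry
from scipy.spatial.transform import Rotation as Ro
P=np.load("P.npy");a=P[3]
for w in(38,4):
  for x in(-75,-45):
    for v in(129,141):
      p=m2w(P,fl(a,x,v,w)); s=proj("side",p)[0]*.64;t=proj("top",p)[0]*.64
      print(w,x,v,((s-[160,130])*2.5).round(),((t-[170,150])*2.5+[0,300]).round())
for f in[(12,0,4),(-132,0,4),(12,150,4),(-132,150,4)]:
  p=m2w(P,fl(a,*f)); print(f,((proj("side",p)[0]*.64-[160,130])*2.5).round(),((proj("top",p)[0]*.64-[170,150])*2.5+[0,300]).round())
print(Ro.from_euler('xyz',telemetry.observe()["tool_rot"]).as_matrix().round(3))
E
```

```text
[0.60361673 0.07786046 0.17157944 0.17811943]
ball (-60, 0, 56) [[0.54449775 0.06761613 0.056     ]]
tab (-60, 0, 114) [[0.54449775 0.06761613 0.114     ]]
grip [-60, np.float64(42.54874276876726), np.float64(207.4445340339575)] [[0.53723303 0.10954011 0.20744453]]
hinge (-60, -85, 154) [[ 0.55901055 -0.01613575  0.154     ]]
jar (0, 0, 0) [[0.60361673 0.07786046 0.        ]]
38 -75 129 [176.  37.] [216. 462.]
38 -75 141 [182.  24.] [200. 464.]
38 -45 129 [219.  47.] [208. 421.]
38 -45 141 [225.  33.] [191. 424.]
4 -75 129 [181.  70.] [208. 471.]
4 -75 141 [186.  57.] [192. 474.]
4 -45 129 [222.  79.] [200. 432.]
4 -45 141 [228.  66.] [184. 434.]
(12, 0, 4) [245. 259.] [347. 335.]
(-132, 0, 4) [ 28. 203.] [389. 517.]
(12, 150, 4) [312.  74.] [158. 363.]
(-132, 150, 4) [115.  31.] [195. 552.]
[[-0.     0.388  0.922]
 [-0.001  0.922 -0.388]
 [-1.    -0.001  0.   ]]
```

Predictions agree with the pictures to within about 3 mm, so I'll move above the grip block with the jaw along machine x.

{"name": "play_rows", "arguments": {
  "deltas": [
    [18,-29,10,0,0,-3.6,85],
    [18,-29,8,0,0,-3.6,85],
    [18,-29,8,0,0,-3.6,85],
    [18,-29,8,0,0,-3.6,85],
    [18,-29,8,0,0,-3.6,85],
    [18,-29,8,0,0,-3.6,85],
    [18,-29,8,0,0,-3.6,85],
    [18,-29,8,0,0,-3.6,85]
  ],
  "grip_force": 40
}}

```text
clock: 1.1
position: [0.3877, 0.342, 0.2979]
tool_rot: [2.249, 1.57, 1.344]
force: [0.5, 0.8, 0.0]
grip_width: 0.0852
```

{"name": "play_rows", "arguments": {
  "deltas": [
    [18,-29,0,0,0,-3.6,85],
    [18,-29,0,0,0,-3.6,85],
    [18,-29,0,0,0,-3.6,85],
    [18,-29,0,0,0,-3.6,85],
    [18,-29,0,0,0,-3.6,85],
    [18,-29,0,0,0,-3.6,85],
    [18,-29,0,0,0,-3.6,85],
    [18,-29,0,0,0,-3.6,85]
  ]
}}

```text
clock: 2.1
position: [0.5311, 0.1099, 0.2976]
tool_rot: [2.584, 1.57, 1.176]
force: [0.4, 0.2, -0.2]
grip_width: 0.0846
```

{"name": "play_rows", "arguments": {
  "deltas": [
    [6,-2,0,0,0,0,85],
    [0,0,0,0,0,0,85]
  ]
}}

```text
clock: 2.35
position: [0.5367, 0.1097, 0.2973]
tool_rot: [-2.531, 1.57, 2.348]
force: [-0.8, -0.5, 0.5]
grip_width: 0.0849
```

{"name": "play_rows", "arguments": {
  "deltas": [
    [0,0,-20,0,0,0,85],
    [0,0,-20,0,0,0,85],
    [0,0,-15,0,0,0,85],
    [0,0,0,0,0,0,85]
  ]
}}

```text
clock: 2.85
position: [0.5361, 0.1103, 0.2416]
tool_rot: [-1.518, 1.569, -2.921]
force: [0.2, 0.4, -0.3]
grip_width: 0.085
```

```bash
cat > snap.py <<'E'
import sys,cv2
from workcell import vision,telemetry
n,u0,v0=sys.argv[1],int(sys.argv[2]),int(sys.argv[3]) 
out=[]
for k in("side","top"):
    im=vision.grab_frame(k)[:,:,::-1]; cv2.imwrite(f"pics/{n}_{k}raw.png",im); out.append(im)
a=out[0][v0:v0+200,u0:u0+200]; b=out[1][int(sys.argv[5]):int(sys.argv[5])+200,int(sys.argv[4]):int(sys.argv[4])+200]
cv2.imwrite(f"pics/{n}.png",cv2.resize(cv2.hconcat([a,b]),None,fx=2,fy=2,interpolation=cv2.INTER_CUBIC))
s=telemetry.observe();print(s["clock"],s["qpos"].round(2))
E
python3 snap.py s1 150 50 160 100
```

```text
2.95 [-0.57  0.4   0.35  1.81 -0.16  0.96  0.01]
```

View pics/s1.png

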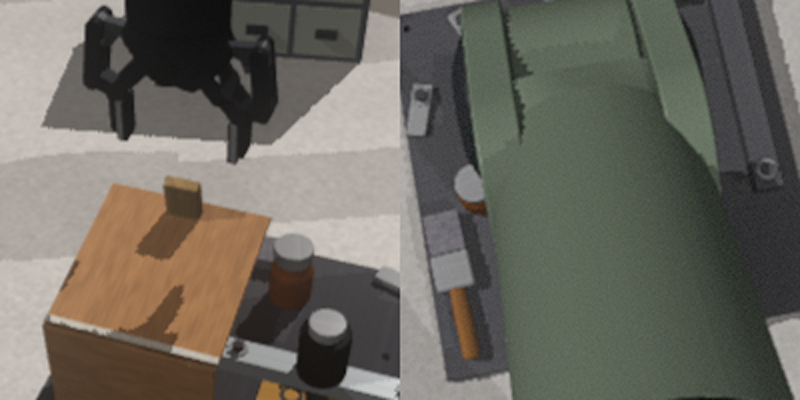

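The side view has the fingertips at (124,135) and (233,160), straddling the block, whose top is at (184,182). I'll check this against the projections.

Run:
```python
from h import *
P=np.load("P.npy")
f=lambda p:((proj("side",p)[0]*.64-[150,50])*2).round(1)
print("tip",f([.5361,.1103,.2546]),"blocktop",f(m2w(P,fl(P[3],-60,135,38))),f(m2w(P,fl(P[3],-60,135,38))+[0,0,.003]),f(m2w(P,fl(P[3],-60,135,38))+[0,.003,.00]))
```

```text
tip [179.8 147.9] blocktop [180.6 188.3] [180.5 185.4] [182.4 186.2]
```

{"name": "play_rows", "arguments": {
  "deltas": [
    [2,1,-15,0,0,0,85],
    [0,0,-15,0,0,0,85],
    [0,0,-12,0,0,0,85],
    [0,0,-8,0,0,0,70],
    [0,0,0,0,0,0,50],
    [0,0,0,0,0,0,35],
    [0,0,0,0,0,0,25],
    [0,0,0,0,0,0,25]
  ]
}}

```text
clock: 3.95
position: [0.5379, 0.111, 0.1924]
tool_rot: [-1.821, 1.569, 3.058]
force: [-6.3, 0.6, 1.3]
grip_width: 0.029
```

{"name": "play_rows", "arguments": {
  "deltas": [
    [0,0,0,0,0,0,20],
    [0,0,0,0,0,0,20],
    [0,0,0,0,0,0,20]
  ]
}}

```text
clock: 4.32
position: [0.5379, 0.1111, 0.1924]
tool_rot: [-1.821, 1.569, 3.058]
force: [-6.0, 0.3, 1.4]
grip_width: 0.0292
```

```bash
cat > swing.py <<'E'
from h import *
P=np.load("P.npy"); c,s=np.cos(P[2]),np.sin(P[2])
T=np.array([.5379,.1111,.1924]); G=T+[0,0,.019]
d=G-[P[0],P[1],0]; g=np.array([c*d[0]+s*d[1],-s*d[0]+c*d[1],d[2]])*1000
y,z=g[1]+85,g[2]-154; r=np.hypot(y,z); ph=np.arctan2(z,y); print("grasp machine",g,"r",r,"a0",ph-np.arctan2(30,135))
a0=ph-np.arctan2(30,135); N=32; aa=np.linspace(a0,2.14,N+1); t=(aa-a0)*.36
L=[]
for a,tt in zip(aa,t):
    p=ph+a-a0; m=[g[0],-85+r*np.cos(p)+19*np.sin(tt),154+r*np.sin(p)-19*np.cos(tt)]; L.append(m2w(P,m)[0]*1000)
D=np.diff(L,axis=0); w=np.degrees(np.diff(t))[:,None]*[c,s,0]
for i,x in enumerate(np.c_[D,w].round(1)): print(x.tolist(), L[i+1].round(0) if i%8==7 else "")
E
python3 swing.py
```

```text
grasp machine [-59.07648503  43.97185393 211.4       ] r 141.16833606084705 a0 0.20006790639072572
[0.6, -3.3, 7.7, 1.2, 0.2, 0.0] 
[0.6, -3.7, 7.5, 1.2, 0.2, 0.0] 
[0.7, -4.1, 7.2, 1.2, 0.2, 0.0] 
[0.8, -4.6, 6.9, 1.2, 0.2, 0.0] 
[0.9, -5.0, 6.6, 1.2, 0.2, 0.0] 
[0.9, -5.4, 6.3, 1.2, 0.2, 0.0] 
[1.0, -5.7, 5.9, 1.2, 0.2, 0.0] 
[1.1, -6.1, 5.6, 1.2, 0.2, 0.0] [544.  73. 246.]
[1.1, -6.4, 5.2, 1.2, 0.2, 0.0] 
[1.2, -6.7, 4.7, 1.2, 0.2, 0.0] 
[1.2, -6.9, 4.3, 1.2, 0.2, 0.0] 
[1.2, -7.2, 3.9, 1.2, 0.2, 0.0] 
[1.3, -7.4, 3.4, 1.2, 0.2, 0.0] 
[1.3, -7.6, 2.9, 1.2, 0.2, 0.0] 
[1.3, -7.7, 2.4, 1.2, 0.2, 0.0] 
[1.4, -7.9, 1.9, 1.2, 0.2, 0.0] [554.  16. 275.]
[1.4, -8.0, 1.4, 1.2, 0.2, 0.0] 
[1.4, -8.0, 0.9, 1.2, 0.2, 0.0] 
[1.4, -8.1, 0.4, 1.2, 0.2, 0.0] 
[1.4, -8.1, -0.1, 1.2, 0.2, 0.0] 
[1.4, -8.0, -0.6, 1.2, 0.2, 0.0] 
[1.4, -8.0, -1.1, 1.2, 0.2, 0.0] 
[1.4, -7.9, -1.6, 1.2, 0.2, 0.0] 
[1.3, -7.8, -2.1, 1.2, 0.2, 0.0] [565. -48. 272.]
[1.3, -7.6, -2.6, 1.2, 0.2, 0.0] 
[1.3, -7.4, -3.1, 1.2, 0.2, 0.0] 
[1.3, -7.2, -3.5, 1.2, 0.2, 0.0] 
[1.2, -7.0, -4.0, 1.2, 0.2, 0.0] 
[1.2, -6.7, -4.4, 1.2, 0.2, 0.0] 
[1.1, -6.5, -4.8, 1.2, 0.2, 0.0] 
[1.1, -6.1, -5.2, 1.2, 0.2, 0.0] 
[1.0, -5.8, -5.6, 1.2, 0.2, 0.0] [ 575. -103.  239.]
```

{"name": "play_rows", "arguments": {
  "deltas": [
    [0.6,-3.3,7.7,1.2,0.2,0,20],
    [0.6,-3.7,7.5,1.2,0.2,0,20],
    [0.7,-4.1,7.2,1.2,0.2,0,20],
    [0.8,-4.6,6.9,1.2,0.2,0,20],
    [0.9,-5,6.6,1.2,0.2,0,20],
    [0.9,-5.4,6.3,1.2,0.2,0,20],
    [1,-5.7,5.9,1.2,0.2,0,20],
    [1.1,-6.1,5.6,1.2,0.2,0,20]
  ]
}}

```text
clock: 5.32
position: [0.5446, 0.0725, 0.2464]
tool_rot: [-3.136, 1.399, 1.743]
force: [-5.5, -0.6, -6.8]
grip_width: 0.0293
```

{"name": "play_rows", "arguments": {
  "deltas": [
    [1.1,-6.4,5.2,1.2,0.2,0,20],
    [1.2,-6.7,4.7,1.2,0.2,0,20],
    [1.2,-6.9,4.3,1.2,0.2,0,20],
    [1.2,-7.2,3.9,1.2,0.2,0,20],
    [1.3,-7.4,3.4,1.2,0.2,0,20],
    [1.3,-7.6,2.9,1.2,0.2,0,20],
    [1.3,-7.7,2.4,1.2,0.2,0,20],
    [1.4,-7.9,1.9,1.2,0.2,0,20]
  ]
}}

```text
clock: 6.32
position: [0.5546, 0.0149, 0.275]
tool_rot: [-3.14, 1.229, 1.739]
force: [-6.2, 1.9, -6.3]
grip_width: 0.0293
```

{"name": "play_rows", "arguments": {
  "deltas": [
    [1.4,-8,1.4,1.2,0.2,0,20],
    [1.4,-8,0.9,1.2,0.2,0,20],
    [1.4,-8.1,0.4,1.2,0.2,0,20],
    [1.4,-8.1,-0.1,1.2,0.2,0,20],
    [1.4,-8,-0.6,1.2,0.2,0,20],
    [1.4,-8,-1.1,1.2,0.2,0,20],
    [1.4,-7.9,-1.6,1.2,0.2,0,20],
    [1.3,-7.8,-2.1,1.2,0.2,0,20]
  ]
}}

```text
clock: 7.32
position: [0.5657, -0.0489, 0.2724]
tool_rot: [3.141, 1.059, 1.738]
force: [-7.0, 3.8, -3.5]
grip_width: 0.0291
```

{"name": "play_rows", "arguments": {
  "deltas": [
    [1.3,-7.6,-2.6,1.2,0.2,0,20],
    [1.3,-7.4,-3.1,1.2,0.2,0,20],
    [1.3,-7.2,-3.5,1.2,0.2,0,20],
    [1.2,-7,-4,1.2,0.2,0,20],
    [1.2,-6.7,-4.4,1.2,0.2,0,20],
    [1.1,-6.5,-4.8,1.2,0.2,0,20],
    [1.1,-6.1,-5.2,1.2,0.2,0,20],
    [1,-5.8,-5.6,1.2,0.2,0,20]
  ]
}}

```text
clock: 8.32
position: [0.5752, -0.1035, 0.2393]
tool_rot: [3.14, 0.889, 1.737]
force: [-8.2, 3.5, -0.2]
grip_width: 0.0287
```

{"name": "play_rows", "arguments": {
  "deltas": [
    [0,0,0,0,0,0,20]
  ]
}}

```text
clock: 8.45
position: [0.5753, -0.1041, 0.2387]
tool_rot: [3.141, 0.891, 1.736]
force: [-8.0, -1.2, -0.4]
grip_width: 0.0289
```

{"name": "play_rows", "arguments": {
  "deltas": [
    [1,-5.4,-6,0.5,0.1,0,20],
    [0.9,-5,-6.3,0.5,0.1,0,20],
    [0,0,0,0,0,0,20]
  ]
}}

```text
clock: 8.82
position: [0.5767, -0.1102, 0.23]
tool_rot: [3.14, 0.865, 1.74]
force: [-21.4, 17.0, 30.2]
grip_width: 0.0284
```

```bash
python3 snap.py s2 150 30 200 100
```

```text
8.925 [ 0.28  0.72  0.19  1.48 -0.68  1.46  0.88]
```

View pics/s2.png

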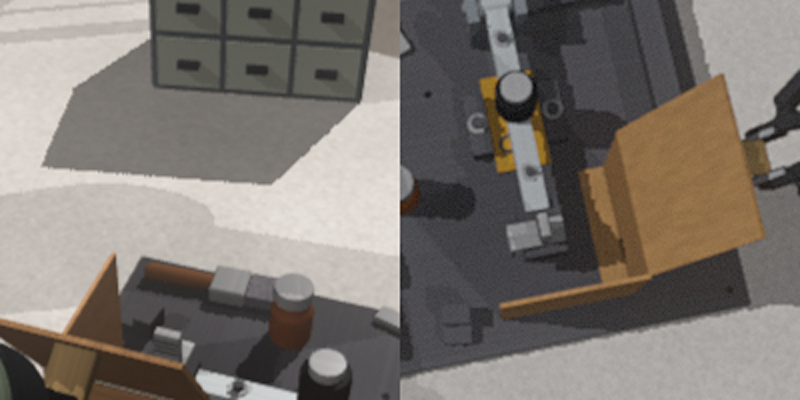

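The flap is against its stop: force rose to about 35 N, and the top view shows it leaning well over. The tab is now visible. I'll release and retreat along the tool axis.

{"name": "play_rows", "arguments": {
  "deltas": [
    [0,2,2,0,0,0,40],
    [0,0,0,0,0,0,55],
    [0,0,0,0,0,0,60],
    [1.5,-9,12,0,0,0,60],
    [3,-18,23,0,0,0,60],
    [3,-18,23,0,0,0,60],
    [3,-18,23,0,0,0,60],
    [0,0,20,0,0,0,60]
  ]
}}

```text
clock: 9.93
position: [0.5882, -0.1762, 0.3305]
tool_rot: [3.141, 0.875, 1.735]
force: [0.7, -0.4, -0.3]
grip_width: 0.0599
```

```bash
python3 snap.py s3 180 130 200 100
python3 - <<'E'
from h import *
P=np.load("P.npy")
for z in(114,130,86):
  p=m2w(P,(-60,0,z)); print(z,p,proj("side",p)*.64,proj("top",p)*.64)
a=cv2.imread("pics/s3_sideraw.png");b=cv2.imread("pics/s3_topraw.png")
A=cv2.resize(a[165:235,205:275],None,fx=5.6,fy=5.6,interpolation=cv2.INTER_CUBIC);B=cv2.resize(b[170:240,235:305],None,fx=5.6,fy=5.6,interpolation=cv2.INTER_CUBIC)
cv2.imwrite("pics/c3.png",cv2.hconcat([A,B]))
E
```

```text
10.025 [ 0.35  0.69  0.23  1.26 -0.65  1.7   0.8 ]
114 [[0.54449775 0.06761613 0.114     ]] [[233.17858234 203.44516907]] [[271.91696978 212.62938476]]
130 [[0.54449775 0.06761613 0.13      ]] [[232.96807977 197.06155341]] [[272.2374139  211.18104084]]
86 [[0.54449775 0.06761613 0.086     ]] [[233.53303631 214.19419694]] [[271.38031721 215.054948  ]]
```

View pics/c3.png

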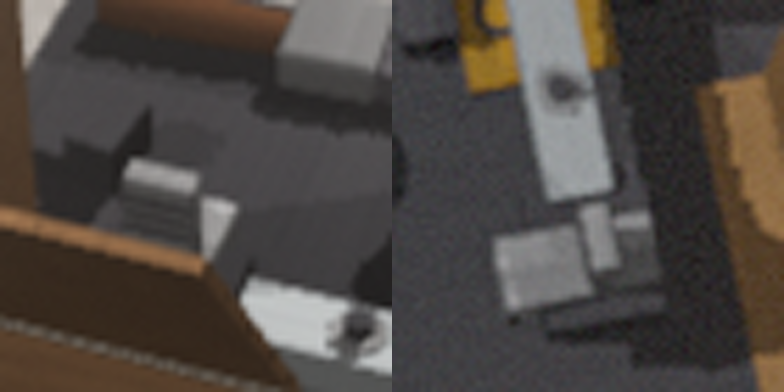

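The tab top is at side raw (233.9,195.9) and top raw (271.8,212.1), within about 1.2 px of the fit. I'll go over it above the flap, straighten the tool, then yaw 90°.

{"name": "play_rows", "arguments": {
  "deltas": [
    [-5.5,30,4,-4.93,-0.85,0,60],
    [-5.5,30,4,-4.93,-0.85,0,60],
    [-5.5,30,2,-4.93,-0.85,0,60],
    [-5.5,30,0,-4.93,-0.85,0,60],
    [-5.5,31,0,-4.93,-0.85,0,60],
    [-5.5,31,0,-4.93,-0.85,0,60],
    [-5.5,31,0,-4.93,-0.85,0,60],
    [-5.5,31,0,-4.93,-0.85,0,60]
  ]
}}

```text
clock: 11.02
position: [0.5436, 0.0711, 0.3394]
tool_rot: [0.826, 1.565, -0.576]
force: [0.1, -0.1, 0.0]
grip_width: 0.0601
```

{"name": "play_rows", "arguments": {
  "deltas": [
    [0,0,0,0,0,10,60],
    [0,0,0,0,0,10,60],
    [0,0,0,0,0,10,60],
    [0,0,0,0,0,10,60],
    [0,0,0,0,0,10,60],
    [0,0,0,0,0,10,60],
    [0,0,0,0,0,10,60],
    [0,0,0,0,0,10,60]
  ]
}}

```text
clock: 12.02
position: [0.5438, 0.0701, 0.3391]
tool_rot: [1.336, 1.567, 1.336]
force: [0.7, 0.2, 0.2]
grip_width: 0.0599
```

{"name": "play_rows", "arguments": {
  "deltas": [
    [0,0,0,0,0,10,60],
    [0,0,0,0,0,0,60]
  ]
}}

```text
clock: 12.28
position: [0.5439, 0.0699, 0.3392]
tool_rot: [1.295, 1.567, 1.462]
force: [0.3, -0.7, 0.1]
grip_width: 0.0598
```

Run:
```python
from workcell import telemetry
from scipy.spatial.transform import Rotation as Ro
import numpy as np
s=telemetry.observe();R=Ro.from_euler('xyz',s["tool_rot"]).as_matrix();print(s["position"],R.round(3),s["qpos"].round(2),s["force"])
P=np.load("P.npy");c,s_=np.cos(P[2]),np.sin(P[2])
Rd=np.c_[[0,0,-1],[-s_,c,0],[c,s_,0]]
print(np.linalg.det(Rd),np.degrees((Ro.from_matrix(Rd@R.T)).as_rotvec()).round(2))
```

```text
[0.54393447 0.06990654 0.33918141] [[ 0.    -0.167  0.986]
 [ 0.003  0.986  0.167]
 [-1.     0.003  0.001]] [-0.25  0.3   0.01  1.66 -0.01  1.18  1.51] [ 0.34944986 -0.73174111  0.12229853]
0.9999999999999999 [-0.2   0.02  0.24]
```

{"name": "play_rows", "arguments": {
  "deltas": [
    [0,-1,-30,0,0,0,50],
    [0,0,-35,0,0,0,50],
    [0,0,-35,0,0,0,50],
    [0,0,-35,0,0,0,50],
    [0,0,-35,0,0,0,50],
    [0,0,-25,0,0,0,50],
    [0,0,-10,0,0,0,50],
    [0,0,0,0,0,0,50]
  ],
  "grip_force": 60
}}

```text
clock: 13.28
position: [0.5442, 0.0688, 0.1344]
tool_rot: [1.321, 1.568, 1.487]
force: [1.4, 0.1, 0.4]
grip_width: 0.0499
```

```bash
python3 snap.py s4 150 80 180 100
```

```text
13.375 [-0.23  0.53  0.    1.89 -0.01  0.72  1.51]
```

View pics/s4.png

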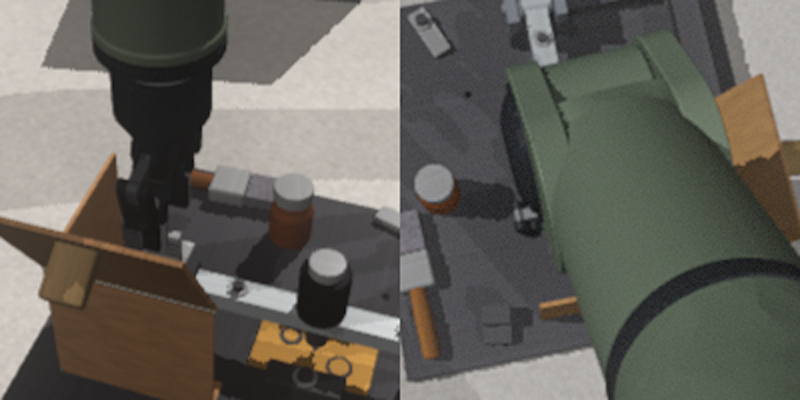

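The flap has stayed back, and the fingers straddle the tab with the tab visible at (177,245). I'll descend and grip.

{"name": "play_rows", "arguments": {
  "deltas": [
    [0,0,-15,0,0,0,50],
    [0,0,-12,0,0,0,40],
    [0,0,-9,0,0,0,30],
    [0,0,0,0,0,0,20],
    [0,0,0,0,0,0,12],
    [0,0,0,0,0,0,5],
    [0,0,0,0,0,0,2],
    [0,0,0,0,0,0,2]
  ]
}}

```text
clock: 14.38
position: [0.5445, 0.0686, 0.0987]
tool_rot: [1.056, 1.567, 1.223]
force: [-0.2, -0.6, 4.6]
grip_width: 0.009
```

{"name": "play_rows", "arguments": {
  "deltas": [
    [0,0,0,0,0,0,2],
    [0,0,0,0,0,0,2]
  ]
}}

```text
clock: 14.62
position: [0.5445, 0.0686, 0.0987]
tool_rot: [1.053, 1.567, 1.22]
force: [-0.8, -1.7, 6.6]
grip_width: 0.009
```

{"name": "play_rows", "arguments": {
  "deltas": [
    [-0.35,2,0,0,0,0,2],
    [-0.35,2,0,0,0,0,2],
    [-0.35,2,0,0,0,0,2],
    [-0.35,2,0,0,0,0,2],
    [-0.35,2,0,0,0,0,2],
    [-0.35,2,0,0,0,0,2],
    [-0.35,2,0,0,0,0,2],
    [-0.35,1.5,0,0,0,0,2]
  ]
}}

```text
clock: 15.62
position: [0.542, 0.083, 0.0987]
tool_rot: [0.771, 1.568, 0.937]
force: [1.2, -7.6, 5.9]
grip_width: 0.0092
```

{"name": "play_rows", "arguments": {
  "deltas": [
    [0,0,0,0,0,0,2]
  ]
}}

```text
clock: 15.75
position: [0.542, 0.083, 0.0987]
tool_rot: [0.765, 1.568, 0.932]
force: [1.7, -7.7, 5.1]
grip_width: 0.0093
```

```bash
cat > lift.py <<'E'
from h import *
P=np.load("P.npy");c,s=np.cos(P[2]),np.sin(P[2])
# TCP in machine xz relative hinge: tip is 14+? below; use grasp tcp z~98.7 -> 28.7 above hinge z
th=np.linspace(0,.325,25); x0,z0=-260,28.7
x=x0*np.cos(th)+z0*np.sin(th); z=-x0*np.sin(th)+z0*np.cos(th)
for i in range(24): d=x[i+1]-x[i];w=np.degrees(th[1]);print([round(float(v),2) for v in(c*d,s*d,z[i+1]-z[i],-s*w,c*w,0)])
print(x[-1]-x0,z[-1]-z0,260*np.sin(.325))
E
python3 lift.py
```

```text
[0.41, 0.07, 3.52, -0.13, 0.76, 0.0]
[0.45, 0.08, 3.51, -0.13, 0.76, 0.0]
[0.5, 0.09, 3.51, -0.13, 0.76, 0.0]
[0.55, 0.09, 3.5, -0.13, 0.76, 0.0]
[0.59, 0.1, 3.49, -0.13, 0.76, 0.0]
[0.64, 0.11, 3.48, -0.13, 0.76, 0.0]
[0.69, 0.12, 3.47, -0.13, 0.76, 0.0]
[0.73, 0.13, 3.46, -0.13, 0.76, 0.0]
[0.78, 0.13, 3.45, -0.13, 0.76, 0.0]
[0.82, 0.14, 3.44, -0.13, 0.76, 0.0]
[0.87, 0.15, 3.43, -0.13, 0.76, 0.0]
[0.92, 0.16, 3.42, -0.13, 0.76, 0.0]
[0.96, 0.17, 3.41, -0.13, 0.76, 0.0]
[1.01, 0.17, 3.39, -0.13, 0.76, 0.0]
[1.05, 0.18, 3.38, -0.13, 0.76, 0.0]
[1.1, 0.19, 3.36, -0.13, 0.76, 0.0]
[1.14, 0.2, 3.35, -0.13, 0.76, 0.0]
[1.19, 0.21, 3.33, -0.13, 0.76, 0.0]
[1.23, 0.21, 3.31, -0.13, 0.76, 0.0]
[1.28, 0.22, 3.3, -0.13, 0.76, 0.0]
[1.32, 0.23, 3.28, -0.13, 0.76, 0.0]
[1.36, 0.24, 3.26, -0.13, 0.76, 0.0]
[1.41, 0.24, 3.24, -0.13, 0.76, 0.0]
[1.45, 0.25, 3.22, -0.13, 0.76, 0.0]
22.774973286243835 81.51786017092546 83.02028432282025
```

The latch has been pulled 14.6 mm, and 7.7 N fits the spring at that travel. Now the lift.

{"name": "play_rows", "arguments": {
  "deltas": [
    [0.4,0.1,3.5,-0.13,0.76,0,2],
    [0.45,0.1,3.5,-0.13,0.76,0,2],
    [0.5,0.1,3.5,-0.13,0.76,0,2],
    [0.55,0.1,3.5,-0.13,0.76,0,2],
    [0.6,0.1,3.5,-0.13,0.76,0,2],
    [0.65,0.1,3.5,-0.13,0.76,0,2],
    [0.7,0.1,3.5,-0.13,0.76,0,2],
    [0.75,0.1,3.5,-0.13,0.76,0,2]
  ]
}}

```text
clock: 16.75
position: [0.5465, 0.0835, 0.1263]
tool_rot: [3.129, 1.464, -2.987]
force: [2.8, -7.9, -1.9]
grip_width: 0.0089
```

{"name": "play_rows", "arguments": {
  "deltas": [
    [0.8,0.13,3.45,-0.13,0.76,0,2],
    [0.8,0.14,3.45,-0.13,0.76,0,2],
    [0.9,0.15,3.4,-0.13,0.76,0,2],
    [0.9,0.16,3.4,-0.13,0.76,0,2],
    [1,0.17,3.4,-0.13,0.76,0,2],
    [1,0.17,3.4,-0.13,0.76,0,2],
    [1,0.18,3.4,-0.13,0.76,0,2],
    [1.1,0.19,3.4,-0.13,0.76,0,2]
  ]
}}

```text
clock: 17.75
position: [0.5539, 0.0847, 0.1535]
tool_rot: [3.138, 1.356, -2.979]
force: [2.5, -6.8, -2.0]
grip_width: 0.0086
```

{"name": "play_rows", "arguments": {
  "deltas": [
    [1.1,0.2,3.35,-0.13,0.76,0,2],
    [1.2,0.2,3.3,-0.13,0.76,0,2],
    [1.2,0.2,3.3,-0.13,0.76,0,2],
    [1.3,0.2,3.3,-0.13,0.76,0,2],
    [1.3,0.2,3.3,-0.13,0.76,0,2],
    [1.4,0.2,3.3,-0.13,0.76,0,2],
    [1.4,0.2,3.2,-0.13,0.76,0,2],
    [0,0,0,0,0,0,2]
  ]
}}

```text
clock: 18.75
position: [0.5627, 0.0861, 0.1765]
tool_rot: [3.14, 1.262, -2.977]
force: [1.8, -6.3, -1.5]
grip_width: 0.0093
```

```bash
python3 snap.py s5 150 80 180 100
```

```text
18.85 [-0.25  0.66  0.01  1.54 -0.03  1.25  1.51]
```

View pics/s5.png

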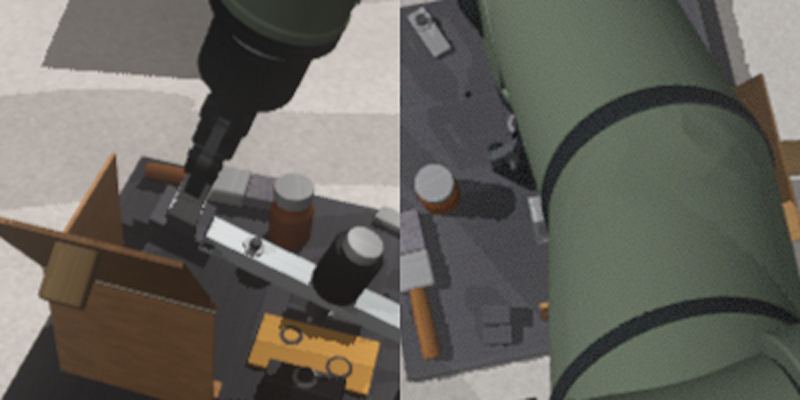

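The coupler is up off the ball and the arm tilts with the gripper still on the tab. The flap is fully back, and the jar, brush and block are unmoved. I'll do a short hold check, then hand in.

{"name": "play_rows", "arguments": {
  "deltas": [
    [0,0,1,0,0,0,2],
    [0,0,0,0,0,0,2],
    [0,0,0,0,0,0,2],
    [0,0,0,0,0,0,2],
    [0,0,0,0,0,0,2],
    [0,0,0,0,0,0,2]
  ]
}}

```text
clock: 19.6
position: [0.563, 0.0862, 0.1774]
tool_rot: [3.14, 1.263, -2.977]
force: [4.7, -7.2, -3.6]
grip_width: 0.0092
```

Run:
```python
import cv2,numpy as np
from workcell import vision,workorder,telemetry
a=cv2.imread("pics/s5_sideraw.png");b=vision.grab_frame("side")[:,:,::-1]
print("px changed",(cv2.absdiff(a,np.ascontiguousarray(b)).max(2)>60).sum(), telemetry.observe()["force"].round(1))
print(workorder.job_done())
```

```text
px changed 6 [ 4.6 -6.9 -3.7]
the job is handed in; nothing more can be done
None
```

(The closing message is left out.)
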